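# Brace the nut jar in its holder and unscrew the cap

## Robot

A 7-joint arm with a two-finger parallel gripper is mounted at the origin on a cart in front of the work surface, level with it; the furniture and walls round the work are solid. World frame = base frame: x ahead of the robot, y to its left, z up, the work surface at z = 0. Lengths are in m, angles in rad, forces in N, time in s.
With the tool pointing down it reaches from about 0.425 to 0.925 m from the base axis. Payload 6.8 kg.
Tool frame: the origin (TCP) lies at the very end of the fingers, on their centre line; the grasp point (between the pads) lies 19 mm behind it; z points along the fingers, y is the line along which they close (so a half turn about z gives the same grasp; the last joint's range is limited). The gripper opens to 85 mm and grips with 20 to 120 N. Pads are 22 mm wide; open, the fingers measure 114 mm over their backs; the gripper's body (76 mm by 85 mm) begins 54 mm behind the grasp point. The pads swing forward as they close: fully open they stand 13 mm farther back than shut.
Start: joints at [1.083, 0.477, 0.022, 1.555, -0.011, 1.109, -0.083], TCP at [0.25, -0.627, 0.231] pointing down, gripper open.
Joint ranges: [-2.96, 2.96], [-0.34, 2.1], [-1.41, 1.46], [0.24, 2.44], [-1.37, 4.51], [0.17, 1.92], [-2.96, 2.96]. Speed limits (rad/s): [2.39, 2.39, 3.14, 3.14, 3.14, 3.14, 3.14].

## Interface

Orientations are given as a unit quaternion [w, x, y, z].
In Python, from station import bot, eyes, status, workorder gives the robot as it stands (bot), with the cameras (eyes), the readings (status) and the job (workorder).
- The arm moves only by the shell command python3 nudge.py 'ROWS' [FORCE]. ROWS is a JSON list that holds a single list of rows (three levels of brackets), with 1 to 20 rows, each of 5 numbers: dx, dy, dz in parts of the range, where 1.0 means 800 mm, then a turn about the tool's z in normalised numbers (1 is 90 degrees), then the opening from 0.0 (shut) to 1.0 (fully open); each row shifts and turns the commanded pose from where the row before left it, along the tool's axes as they then stand; what a row does not reach is not made up. A row lasts 1/10 s, in which the tool goes at most 0.05 m and 0.15 rad, less where a joint would pass 70% of its speed; a pose out of reach is approached as far as the arm can. The fingers move at their own pace and stop on an object; FORCE is the grip in N (left out, the last holds). Time passes only in rows, so rows that do not move let the fingers close. It prints the time, the measured TCP pose, the force, the opening and the grip force at its end. Shift and turn numbers lie between -1 and 1, and a call with a number outside is refused. Input that does not fit is refused with a message, and nothing moves.
- status.get_obs(): the state, without advancing time (a new reading comes with each control period).
- eyes.read_camera(name): name is "scene" or "top" or "wrist"; returns the picture (400x640x3 uint8, blue, green, red); there is no depth.
- eyes.camera_info(name): a dict with "vertical_fov" (degrees; the focal length in pixels is half the picture's height over the tangent of half this angle, whatever the lens; pixels are square), "cx", "cy" (the principal point, pixels), "view" (4x4, takes a point from world to camera coordinates); the wrist camera has in their place "hand_eye" (4x4, takes a point from camera to tool coordinates, whose origin is the TCP and whose axes are the flange's). Camera axes: x right, y up, looking along -z (the intrinsics and any distortion apply to the point x, -y, -z); pixel columns grow to the right and rows downward; lengths in m; the calibration is good to about 2 mm. A picture is of the moment at which its call begins: read the wrist's pose just before it. camera_info takes no time and is no camera call.
- workorder.hand_in(): hands the job in; it is judged then, once.
The state is a dict: "t": time; "q": joint angles; "joint_vel": joint speeds; "joint_torque": joint torques, N m; "eef_pos": TCP position; "tool_rot": TCP orientation; "contact_force": force on the tool from outside, world axes, zero at the start; "torque": the same for the moment, N m; "gripper_width": opening from 0.0 (shut) to 1.0 (fully open); "grasp_force": force on a finger pad.
Only numpy, scipy, OpenCV 4.12 (cv2) and the standard library are available. Lean on these libraries where they do the work, as an engineer would, in place of code of your own. Each camera call takes 0.05 s, during which the arm holds its last target. There are 200 camera calls.

## Task

Set the closed jar of hazelnuts, standing upright, fully down into the blue jar holder so that it cannot turn, then unscrew its tight red cap anticlockwise until the threads let go, leaving the jar in the holder. Lift the cap free and finish while still holding it in the gripper, level, 2 to 4 cm straight above the jar's mouth; do not put it down, and leave the things standing around alone.

Things in the scene. Friction and masses are not known exactly. Their poses are not given: they have to be found in the camera images.
- jar: Square clear-glass jar of brown hazelnuts, about 0.35 kg, loose. Body 70x70x80 mm, above it a neck 36 mm across; with cap 109 mm high. Origin: centre of underside, z up. A black mark on its -x side (shoulder and face) shows the open position. May be carried by its closed cap. Standing free it would turn along with the cap.
- cap: Red ribbed screw cap, 56 mm diameter, 24 mm high, 0.04 kg. Origin: centre of underside, z up; closed, that is 85 mm above the jar's underside, 5 mm above the glass shoulder. White stripe on top and side along its -x. A sprung seal (20 N) makes it tight: 0.1 to 0.4 N m to turn. To leave the neck lift it straight up 8 mm or more.
- cap_mark (a point): White stripe on the cap's side, 28 mm from its axis along cap -x, 12 mm above its underside. Seen from above it starts 61 to 73 deg clockwise of the jar's black mark. Turn anticlockwise till stripe and jar mark line up (cap x = jar x): from 18 deg before that the cap is free and springs up 3 mm; 14 deg beyond is a stop. Clockwise a stop comes at once.
- holder: Blue square jar holder on a grey base with four round feet, fixed. Origin: centre of underside, z up. Socket 76x76 mm, sides along its x and y, flaring to 85 mm at the top; socket floor 6 mm, rim 38 mm above the origin. Base 100x100 mm, feet reach 75 mm from the centre. The jar fits in any of 4 square orientations, with 3 mm play per side, 5 deg in turn.
- mug_right: Bystander to be left alone: terracotta-coloured mug with white inside, 64x88x49 mm, loose, behind the work. Origin: centre of its underside.
- spice_tin: Bystander to be left alone: white round spice tin, 65x65x62 mm, loose, behind the work. Origin: centre of its underside.
- pepper_mill: Bystander to be left alone: dark wooden pepper mill, 58x58x150 mm, loose, behind the work. Origin: centre of its underside.
- salt_shaker: Bystander to be left alone: glass salt shaker with grey top, 44x44x90 mm, loose, behind the work. Origin: centre of its underside.
- egg_cup_0: Bystander to be left alone: cream egg cup, 47x47x48 mm, loose, behind the work. Origin: centre of its underside.
- matchbox: Bystander to be left alone: orange-red matchbox, 36x54x15 mm, loose, behind the work. Origin: centre of its underside.

How it is judged:
By the outcome, as a careful person would: the job done as asked, in the order asked, and still so for the second after the job is handed in, while the arm keeps its last pose, push and grip.
It also fails if it takes over 45 s, if anything falls off the work surface, if the arm or the gripper's body presses on something with over 40 N, if the wrist force passes 120 N, or if a joint passes its speed limit or range.

## Working session

There is one attempt and no reset: what is moved stays moved. The work goes in short steps, Python scripts to look and compute and a shell command to move; the robot and the scene stay as the last step left them, time stands still between calls to the robot, and variables do not carry over. Pictures are saved under pics/ and viewed, at most 10 in all, crops included, and the job is handed in when it is done.

```bash
ls; mkdir -p pics; python3 - <<'E'
from station import bot, eyes, status, workorder
import cv2,numpy as np
np.set_printoptions(precision=4,suppress=True)
for n in ["scene","top"]:
    i=eyes.read_camera(n); cv2.imwrite(f"pics/{n}0.png",i); print(n,eyes.camera_info(n))
print(eyes.camera_info("wrist")); print(status.get_obs())
E
```

```text
nudge.py
pics
station.py
scene {'vertical_fov': 45.66568715392915, 'cx': 325.77469074254304, 'cy': 200.813472808289, 'view': array([[-0.6939, -0.72  , -0.0039,  0.4053],
       [ 0.4987, -0.4845,  0.7187, -0.3809],
       [-0.5194,  0.4968,  0.6953, -0.8947],
       [ 0.    ,  0.    ,  0.    ,  1.    ]])}
top {'vertical_fov': 45.91632069734777, 'cx': 320.754896535162, 'cy': 196.847147911249, 'view': array([[ 0.0036, -0.9997, -0.0242, -0.0233],
       [ 0.9941,  0.0009,  0.1083, -0.6054],
       [-0.1082, -0.0245,  0.9938, -1.2045],
       [ 0.    ,  0.    ,  0.    ,  1.    ]])}
{'vertical_fov': 58.69287191330793, 'cx': 322.30472207401556, 'cy': 193.45205919539816, 'hand_eye': array([[ 0.0003,  0.9508,  0.3098,  0.0806],
       [ 1.    , -0.0002, -0.0004, -0.0014],
       [-0.0004,  0.3098, -0.9508, -0.1429],
       [ 0.    ,  0.    ,  0.    ,  1.    ]])}
{'t': 0.1, 'q': array([ 1.0829,  0.4777,  0.0224,  1.5564, -0.0115,  1.1093, -0.0831]), 'joint_vel': array([ 0.0011, -0.0012,  0.0004, -0.0015, -0.0009,  0.0022, -0.0005]), 'joint_torque': array([  0.0036, -59.7759,   1.6129, -28.1955,   0.0127,   0.0051,
         0.    ]), 'eef_pos': array([ 0.25  , -0.6264,  0.2304]), 'tool_rot': array([-0.0008,  0.982 ,  0.1887, -0.0002]), 'contact_force': array([-0.1431,  0.1019, -0.292 ]), 'torque': array([-0.0039,  0.0306,  0.0033]), 'grasp_force': 0.0, 'gripper_width': 0.9978224475565862}
```

View pics/top0.png

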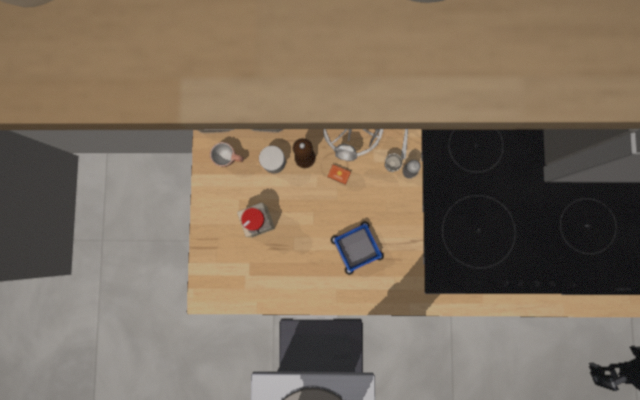

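View pics/scene0.png

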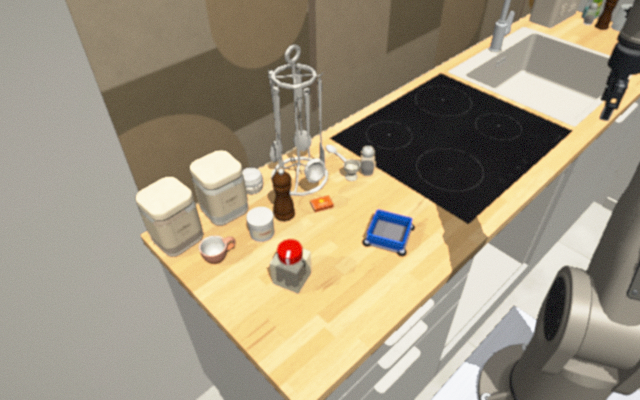

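The top view shows the jar's red cap at about (253,219), with the stripe end toward lower-left at (247,224). The blue holder is at about (357,247), rotated roughly 20°. The scene view confirms this and shows the bystanders behind. Next I'll compute rough positions and look at enlarged crops.

```bash
cat > h.py <<'E'
from station import bot, eyes, status, workorder
import cv2,numpy as np
from scipy.spatial.transform import Rotation as R
np.set_printoptions(precision=4,suppress=True)
def K(c): f=200/np.tan(np.radians(c["vertical_fov"])/2); return f,c["cx"],c["cy"]
def tool():
    o=status.get_obs(); T=np.eye(4); T[:3,:3]=R.from_quat(np.roll(o["tool_rot"],-1)).as_matrix(); T[:3,3]=o["eef_pos"]; return T
def cam(n,T=None):
    c=eyes.camera_info(n); P=np.linalg.inv(c["view"]) if n!="wrist" else T@c["hand_eye"]; return K(c),P
def ray(n,px,z,T=None):
    (f,cx,cy),P=cam(n,T); px=np.atleast_2d(px).astype(float)
    d=np.c_[(px[:,0]-cx)/f,-(px[:,1]-cy)/f,-np.ones(len(px))]@P[:3,:3].T
    return P[:3,3]+d*((z-P[2,3])/d[:,2])[:,None]
def proj(n,X,T=None):
    (f,cx,cy),P=cam(n,T); p=(np.atleast_2d(X)-P[:3,3])@P[:3,:3]
    return np.c_[cx-f*p[:,0]/p[:,2],cy+f*p[:,1]/p[:,2]]
def red(i): 
    h=cv2.cvtColor(i,cv2.COLOR_BGR2HSV); return (((h[...,0]<6)|(h[...,0]>174))&(h[...,1]>170)&(h[...,2]>90)).astype(np.uint8)
def blue(i):
    h=cv2.cvtColor(i,cv2.COLOR_BGR2HSV); return ((abs(h[...,0].astype(int)-112)<12)&(h[...,1]>120)&(h[...,2]>40)).astype(np.uint8)
def big(m):
    return max(cv2.findContours(m,cv2.RETR_EXTERNAL,cv2.CHAIN_APPROX_NONE)[0],key=cv2.contourArea)
E
python3 - <<'E'
from h import *
i=cv2.imread("pics/top0.png"); s=cv2.imread("pics/scene0.png")
c=big(red(i)); m=cv2.minEnclosingCircle(c); print("cap px",m, ray("top",m[0],.109))
r=cv2.minAreaRect(big(blue(i))); print("holder",r,ray("top",r[0],.03)); b=ray("top",cv2.boxPoints(r),.03); print(b)
d=b-np.roll(b,1,0); print(np.linalg.norm(d[:,:2],axis=1),np.degrees(np.arctan2(d[:,1],d[:,0])))
m=cv2.minEnclosingCircle(big(red(s))); print("scene cap",m)
print("check proj", proj("scene",ray("top",cv2.minEnclosingCircle(c)[0],.105)),proj("scene",ray("top",r[0],.03)))
a=cv2.resize(i[190:250,225:285],None,fx=6.6,fy=6.6,interpolation=cv2.INTER_CUBIC);b=cv2.resize(i[217:277,327:387],None,fx=6.6,fy=6.6,interpolation=cv2.INTER_CUBIC)
cv2.imwrite("pics/crop1.png",np.hstack([a,b]))
E
```

```text
cap px ((252.43023681640625, 218.96511840820312), 10.6138334274292) [[0.5424 0.1437 0.109 ]]
holder ((357.5000305175781, 247.50003051757812), (38.013153076171875, 37.11872863769531), 63.43495178222656) [[ 0.4738 -0.1175  0.03  ]]
[[ 0.4961 -0.0525  0.03  ]
 [ 0.5394 -0.1389  0.03  ]
 [ 0.4517 -0.1821  0.03  ]
 [ 0.4089 -0.0964  0.03  ]]
[0.0976 0.0967 0.0978 0.0958] [  26.7216  -63.3604 -153.7644  116.5182]
scene cap ((289.441162109375, 251.2058868408203), 12.569987297058105)
check proj [[290.9358 249.087 ]] [[390.6568 227.4854]]
```

View pics/crop1.png

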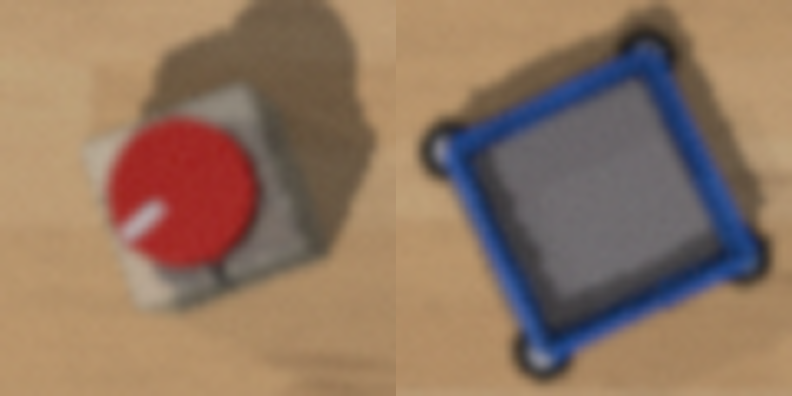

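The jar is at about (0.542, 0.144), with the black mark at the crop's lower side (218,270) and the stripe pointing lower-left (145,222). The holder is at about (0.474, -0.118), yaw about 26.7° mod 90. Next I'll move above the jar.

```bash
python3 - <<'E'
from h import *
T=tool(); print(T[:3,:3].T@(np.array([.542,.144,.25])-T[:3,3])); print(np.degrees(np.arctan2(T[1,0],T[0,0])))
E
```

```text
[ 0.5568 -0.6073 -0.0187]
21.759001962059816
```

The rows are not in the units I measure in: shifts go in shares of 800 mm and turns go in shares of 90 degrees. I convert before sending: -0.0304 m is -0.038, 0.0278 m is 0.0348.

```bash
python3 nudge.py '[[[0.0348,-0.038,-0.0013,0,1],[0.0348,-0.038,-0.0013,0,1],[0.0348,-0.038,-0.0013,0,1],[0.0348,-0.038,-0.0013,0,1],[0.0348,-0.038,-0.0013,0,1],[0.0348,-0.038,-0.0013,0,1],[0.0348,-0.038,-0.0013,0,1],[0.0348,-0.038,-0.0013,0,1],[0.0348,-0.038,-0.0013,0,1],[0.0348,-0.038,-0.0013,0,1],[0.0348,-0.038,-0.0013,0,1],[0.0348,-0.038,-0.0013,0,1],[0.0348,-0.038,-0.0013,0,1],[0.0348,-0.038,-0.0013,0,1],[0.0348,-0.038,-0.0013,0,1],[0.0348,-0.038,-0.0013,0,1],[0.0348,-0.038,-0.0013,0,1],[0.0348,-0.038,-0.0013,0,1],[0.0348,-0.038,-0.0013,0,1],[0.0348,-0.038,-0.0013,0,1]]]' 80; python3 nudge.py '[[[0,0,0,0,1],[0,0,0,0,1]]]'
python3 - <<'E'
from h import *
T=tool(); i=eyes.read_camera("wrist"); cv2.imwrite("pics/w1.png",i); np.save("T1.npy",T)
print(T[:3,3],np.degrees(np.arctan2(T[1,0],T[0,0])),status.get_obs()["q"])
m=cv2.minEnclosingCircle(big(red(i))); print(m,ray("wrist",m[0],.105,T),proj("wrist",[[.5424,.1437,.109]],T))
E
```

```text
t: 2.1
eef_pos: [0.5414, 0.1453, 0.251]
tool_rot: [0.0, 0.982, 0.189, -0.0]
contact_force: [1.2, 0.4, 0.6]
gripper_width: 1.0
grasp_force: 0.0
t: 2.3
eef_pos: [0.5409, 0.1446, 0.2507]
tool_rot: [-0.0, 0.982, 0.19, -0.001]
contact_force: [-0.3, -0.4, 1.1]
gripper_width: 1.001
grasp_force: 0.0
[0.5409 0.1446 0.2507] 21.881127452715994 [ 0.0178  0.309  -0.4766  1.7866  0.1588  1.0854 -1.7052]
((321.0, 171.56817626953125), 33.39995193481445) [[0.5453 0.149  0.105 ]] [[325.5952 178.1752]]
```

View pics/w1.png

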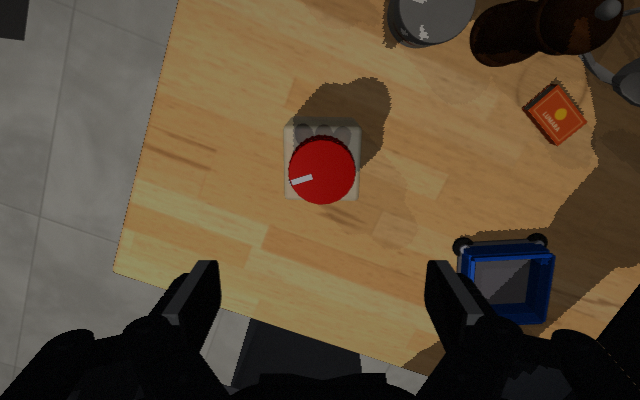

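The wrist view shows the cap at (321,172), with the stripe left at (301,180). The jar edges are nearly aligned with the image axes, and the holder is at lower right. The wrist estimate differs by about 5 mm from the top camera's, so I'll take a second view after a tool turn to cancel the hand-eye offset and check the sign of joint 7.

Converted, -0.15 rad is -0.0955.

```bash
python3 nudge.py '[[[0,0,0,-0.0955,1],[0,0,0,-0.0955,1],[0,0,0,-0.0955,1],[0,0,0,-0.0955,1],[0,0,0,-0.0955,1],[0,0,0,-0.0955,1],[0,0,0,-0.0955,1],[0,0,0,-0.0955,1],[0,0,0,-0.0955,1],[0,0,0,-0.0955,1],[0,0,0,0,1],[0,0,0,0,1]]]' |head -3
python3 - <<'E'
from h import *
from scipy.optimize import least_squares
T=tool(); i=eyes.read_camera("wrist"); cv2.imwrite("pics/w2.png",i); np.save("T2.npy",T)
print(T[:3,3],np.degrees(np.arctan2(T[1,0],T[0,0])),status.get_obs()["q"])
T1=np.load("T1.npy"); i1=cv2.imread("pics/w1.png"); s=cv2.imread("pics/scene0.png"); t=cv2.imread("pics/top0.png")
# silhouettes: project cap cylinder hull and compare with the contour's convex hull centroid
a=np.linspace(0,2*np.pi,60); C=np.vstack([np.c_[.028*np.cos(a),.028*np.sin(a),0*a+z] for z in(.085,.109)])
def box(p): p=np.asarray(p,float).reshape(-1,2); return np.r_[p.min(0),p.max(0)]
def model(n,xy,T=None): return box(proj(n,C+np.r_[xy,0],T))
def meas(i): return box(big(red(i)))+[-.5,-.5,.5,.5]
obs=[("wrist",meas(i1),T1),("wrist",meas(i),T),("top",meas(t),None),("scene",meas(s),None)]
def shift(T,o): 
    T=T.copy(); T[:3,3]+=T[:3,:3]@np.r_[o,0]; return T
for n,m,TT in obs:
    r=least_squares(lambda p:model(n,p,TT)-m,[.54,.145]); print(n,m,r.x,r.fun)
f=lambda p:np.r_[model("wrist",p[:2],shift(T1,p[2:]))-obs[0][1],model("wrist",p[:2],shift(T,p[2:]))-obs[1][1]]
r=least_squares(f,[.54,.145,0,0]); print(r.x,r.fun)
# holder
for n,im,TT in(("w1",i1,T1),("w2",i,T)):
    b=blue(im); print(n,b.sum(),cv2.minAreaRect(big(b)) if b.sum()>100 else None)
E
```

```text
t: 3.55
eef_pos: [0.5411, 0.1423, 0.2511]
tool_rot: [0.0, 0.592, 0.806, -0.0]
[0.5411 0.1423 0.2511] 107.35601376744131 [ 0.2282  0.3603 -0.7497  1.7732  0.2715  1.1147 -0.3067]
wrist [287.5 139.5 354.5 203.5] [0.5446 0.1461] [-0.341  -3.0063  0.3415  3.1702]
wrist [294.5 140.5 361.5 205.5] [0.5458 0.1466] [-0.2452 -2.4407  0.2455  2.5711]
top [241.5 208.5 263.5 229.5] [0.5428 0.1453] [-1.0519 -1.0746  1.0697  1.0792]
scene [276.5 239.5 301.5 263.5] [0.5461 0.1472] [-0.64   -1.5     0.6502  1.359 ]
[ 0.545   0.147   0.0007 -0.0007] [-0.3406 -3.0066  0.3421  3.1702 -0.2454 -2.4412  0.2453  2.5706]
w1 1353 ((508.0, 287.0), (74.0, 94.0), 90.0)
w2 1432 ((228.8401336669922, 330.1146240234375), (77.44769287109375, 42.52554702758789), 83.41805267333984)
```

View pics/w2.png

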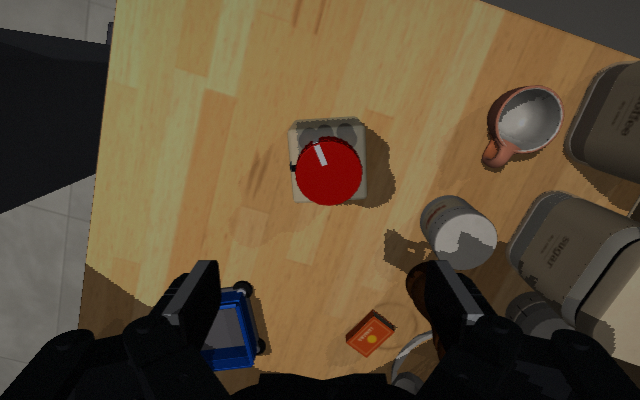

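The second view shows the cap at (328,171), stripe up-left at (318,153), and the black mark on the jar's left edge at (292,168). Unscrewing increases q7, so there is plenty of range. Cap centre is about (0.545, 0.147). Next I'll fit the jar yaw and the holder pose.

```bash
python3 - <<'E'
from h import *
from scipy.optimize import minimize,least_squares
V=[("wrist",cv2.imread("pics/w1.png"),np.load("T1.npy")),("wrist",cv2.imread("pics/w2.png"),np.load("T2.npy"))]
top=("top",cv2.imread("pics/top0.png"),None)
def grad(im): 
    g=cv2.GaussianBlur(im,(0,0),1).astype(np.float32); gx=cv2.Sobel(g,5,1,0);gy=cv2.Sobel(g,5,0,1); return np.sqrt((gx**2+gy**2).sum(2))
def line(a,b,n=40): return a+(b-a)*np.linspace(0.05,.95,n)[:,None]
def sq(x,y,yaw,h,z,sides=range(4)):
    c=np.array([[h,h,z],[-h,h,z],[-h,-h,z],[h,-h,z]]); Q=R.from_euler("z",yaw,degrees=True).as_matrix(); c=c@Q.T+[x,y,0]
    return np.vstack([line(c[k],c[(k+1)%4]) for k in sides])
def score(v,P):
    p=proj(v[0],P,v[2]).astype(np.float32); return cv2.remap(v[3],p[:,0].copy(),p[:,1].copy(),cv2.INTER_LINEAR,borderValue=0).mean()
V=[v+(grad(v[1]),) for v in V]; top=top+(grad(top[1]),)
for name,vs in(("w1",V[:1]),("w2",V[1:])):
    best=max((sum(score(v,sq(x,y,w,.035,.08)) for v in vs),w,x,y) for w in np.arange(0,45,.5) for x in np.arange(.539,.552,.002) for y in np.arange(.140,.153,.002)); print("jar",name,best)
best=max((sum(score(v,sq(x,y,w,.035,.08)) for v in V),w,x,y) for w in np.arange(0,45,.5) for x in np.arange(.539,.552,.002) for y in np.arange(.140,.153,.002)); print("jar",best)
# holder: blue mask of top cam: subpixel rect via sum of outer rim edge
for n,vs in (("top",[top]),("w1",V[:1]),):
    best=max((sum(score(v,sq(x,y,w,.0425,.038)) for v in vs),w,x,y) for w in np.arange(15,40,1) for x in np.arange(.46,.49,.002) for y in np.arange(-.135,-.10,.002)); print("holder inner",n,best)
# stripe/mark directions
for v in V:
    h=cv2.cvtColor(v[1],cv2.COLOR_BGR2HSV); m=np.zeros(h.shape[:2],np.uint8); c=big(red(v[1])); cv2.drawContours(m,[cv2.convexHull(c)],0,1,-1)
    w=(m>0)&(h[...,1]<110)&(h[...,2]>120); ys,xs=np.nonzero(w); P=ray("wrist",[[xs.mean(),ys.mean()]],.109,v[2])[0]; print("stripe",len(xs),xs.mean(),ys.mean(),P,np.degrees(np.arctan2(P[1]-.147,P[0]-.545)))
print("mark", ray("wrist",[[292.5,168]],.08,V[1][2]))
o=V[0][1][100:220,240:410].copy(); 
E
```

```text
Traceback (most recent call last):
  File "h.py", line 15, in proj
    (f,cx,cy),P=cam(n,T); p=(np.atleast_2d(X)-P[:3,3])@P[:3,:3]
                ~~~^^^^^
  File "h.py", line 9, in cam
    c=eyes.camera_info(n); P=np.linalg.inv(c["view"]) if n!="wrist" else T@c["hand_eye"]; return K(c),P
ValueError: time passes only in moves, steps and waits
```

```bash
python3 - <<'E'
s=open("h.py").read()
s=s.replace('def cam(n','from functools import lru_cache\n@lru_cache\ndef info(n): return eyes.camera_info(n)\ndef cam(n').replace('c=eyes.camera_info(n); P','c=info(n); P')
open("h.py","w").write(s)
E
cat > fit.py <<'E'
from h import *
def grad(im): 
    g=cv2.GaussianBlur(im,(0,0),1).astype(np.float32); gx=cv2.Sobel(g,5,1,0);gy=cv2.Sobel(g,5,0,1); return np.sqrt((gx**2+gy**2).sum(2))
def line(a,b,n=40): return a+(b-a)*np.linspace(0.05,.95,n)[:,None]
def sq(x,y,yaw,h,z):
    c=np.array([[h,h,z],[-h,h,z],[-h,-h,z],[h,-h,z]]); Q=R.from_euler("z",yaw,degrees=True).as_matrix(); c=c@Q.T+[x,y,0]
    return np.vstack([line(c[k],c[(k+1)%4]) for k in range(4)])
def score(v,P):
    p=proj(v[0],P,v[2]).astype(np.float32); return cv2.remap(v[3],p[:,0].copy(),p[:,1].copy(),cv2.INTER_LINEAR,borderValue=0).mean()
def best(vs,h,z,ws,xs,ys): return max((sum(score(v,sq(x,y,w,h,z)) for v in vs),w,x,y) for w in ws for x in xs for y in ys)
E
python3 - <<'E'
from fit import *
V=[("wrist",cv2.imread(f"pics/w{k}.png"),np.load(f"T{k}.npy")) for k in(1,2)]; V=[v+(grad(v[1]),) for v in V]
t=cv2.imread("pics/top0.png"); top=("top",t,None,grad(t)); A=np.arange
for n,vs in(("w1",V[:1]),("w2",V[1:]),("both",V)): print("jar",n,best(vs,.035,.08,A(5,40,1),A(.539,.552,.002),A(.140,.153,.002)))
for n,vs in(("top",[top]),("w1",V[:1])): print("holder",n,best(vs,.0425,.038,A(15,40,1),A(.46,.49,.002),A(-.135,-.10,.002)))
for v in V:
    h=cv2.cvtColor(v[1],cv2.COLOR_BGR2HSV); m=np.zeros(h.shape[:2],np.uint8); cv2.drawContours(m,[cv2.convexHull(big(red(v[1])))],0,1,-1)
    ys,xs=np.nonzero((m>0)&(h[...,1]<110)&(h[...,2]>120)); P=ray("wrist",[[xs.mean(),ys.mean()]],.109,v[2])[0]; print("stripe",len(xs),P,np.degrees(np.arctan2(P[1]-.147,P[0]-.545)))
P=ray("wrist",[[292.5,168]],.08,V[1][2])[0]; print("mark",P,np.degrees(np.arctan2(P[1]-.147,P[0]-.545)))
E
```

```text
jar w1 (np.float32(102.647606), np.int64(10), np.float64(0.545), np.float64(0.14))
jar w2 (np.float32(108.50283), np.int64(14), np.float64(0.551), np.float64(0.14800000000000002))
jar both (np.float32(190.70811), np.int64(22), np.float64(0.545), np.float64(0.14600000000000002))
holder top (np.float32(228.8027), np.int64(25), np.float64(0.468), np.float64(-0.11299999999999999))
holder w1 (np.float32(105.361305), np.int64(26), np.float64(0.48400000000000004), np.float64(-0.11699999999999999))
stripe 119 [0.5352 0.16   0.109 ] 127.11998413410274
stripe 132 [0.5341 0.1619 0.109 ] 126.29917945637712
mark [0.5155 0.137  0.08  ] -161.31494458677935
```

The joint fit puts the jar at about (0.545, 0.146), yaw about 20°. The holder estimate disagrees by about 1 cm, so I'll look at it from above twice, at two tool yaws, before grasping.

Converted, -0.0326 m is -0.0408, -0.0202 m is -0.0253.

```bash
python3 nudge.py '[[[-0.0408,-0.0253,0,0,1],[-0.0408,-0.0253,0,0,1],[-0.0408,-0.0253,0,0,1],[-0.0408,-0.0253,0,0,1],[-0.0408,-0.0253,0,0,1],[-0.0408,-0.0253,0,0,1],[-0.0408,-0.0253,0,0,1],[0,0,0,0,1],[0,0,0,0,1]]]' |head -2
python3 -c '
from h import *
T=tool(); cv2.imwrite("pics/w3.png",eyes.read_camera("wrist")); np.save("T3.npy",T)'
python3 nudge.py '[[[0,0,0,0.0955,1],[0,0,0,0.0955,1],[0,0,0,0.0955,1],[0,0,0,0.0955,1],[0,0,0,0.0955,1],[0,0,0,0.0955,1],[0,0,0,0.0955,1],[0,0,0,0.0955,1],[0,0,0,0,1],[0,0,0,0,1]]]' |head -2
python3 - <<'E'
from fit import *
T=tool(); cv2.imwrite("pics/w4.png",eyes.read_camera("wrist")); np.save("T4.npy",T)
print(T[:3,3],np.degrees(np.arctan2(T[1,0],T[0,0])),status.get_obs()["q"])
V=[("wrist",cv2.imread(f"pics/w{k}.png"),np.load(f"T{k}.npy")) for k in(3,4)]; V=[v+(grad(v[1]),) for v in V]; A=np.arange
for n,vs in(("w3",V[:1]),("w4",V[1:]),("both",V)): print("holder",n,best(vs,.0425,.038,A(18,34,1),A(.462,.492,.002),A(-.129,-.105,.002)))
V=[("wrist",cv2.imread(f"pics/w{k}.png"),np.load(f"T{k}.npy")) for k in(1,2)]; V=[v+(grad(v[1]),) for v in V]
for w in range(15,27): print(w,max(sum(score(v,sq(x,y,w,.035,.08)) for v in V) for x in A(.543,.548,.001) for y in A(.144,.149,.001)))
cv2.imwrite("pics/hold.png",np.hstack([cv2.resize(cv2.imread(f"pics/w{k}.png")[40:340,120:520],None,fx=1,fy=1) for k in(3,4)]))
E
```

```text
t: 4.5
eef_pos: [0.4756, -0.1174, 0.2514]
t: 5.55
eef_pos: [0.4762, -0.1153, 0.2514]
[ 0.4762 -0.1153  0.2514] 39.27190153235316 [ 0.5634  0.1892 -0.508   1.9352  0.106   1.0428 -0.8767]
holder w3 (np.float32(239.69478), np.int64(26), np.float64(0.47000000000000003), np.float64(-0.11499999999999999))
holder w4 (np.float32(299.40442), np.int64(26), np.float64(0.47200000000000003), np.float64(-0.11099999999999999))
holder both (np.float32(452.04572), np.int64(25), np.float64(0.47200000000000003), np.float64(-0.11499999999999999))
15 181.82373
16 184.67435
17 184.80142
18 185.30533
19 185.28096
20 184.56555
21 184.2221
22 182.94316
23 183.0979
24 181.74118
25 179.51604
26 176.00195
```

View pics/hold.png

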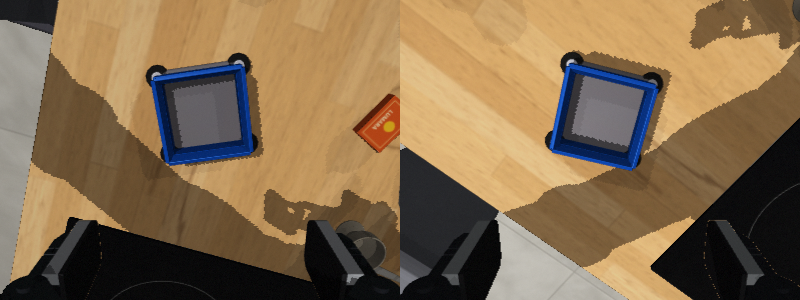

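The view shows the holder rim's outer corners. In the left half (w3) they are at (151,79), (247,66), (258,153), (167,165). In the right half (w4) they are at (569,64), (658,82), (641,169), (551,155). I'll fit the pose from these corners.

```bash
python3 - <<'E'
from fit import *
from scipy.optimize import least_squares
P3=np.array([[151,79],[247,66],[258,153],[167,165]],float)+[120,40]
P4=np.array([[569,64],[658,82],[641,169],[551,155]],float)+[-280,40]
# refine with approxPolyDP-free subpixel: contour of blue -> minAreaRect quad as second opinion
T3,T4=np.load("T3.npy"),np.load("T4.npy")
def sh(T,o): T=T.copy(); T[:3,3]+=T[:3,:3]@np.r_[o,0]; return T
def corners(x,y,yaw,h,z):
    c=np.array([[h,h,z],[-h,h,z],[-h,-h,z],[h,-h,z]]); return c@R.from_euler("z",yaw,degrees=True).as_matrix().T+[x,y,0]
def match(pred,m): # nearest assignment
    from scipy.optimize import linear_sum_assignment as L
    d=np.linalg.norm(pred[:,None]-m[None],axis=2); i,j=L(d); return (pred[i]-m[j]).ravel()
def f(p,off):
    o=p[4:6] if off else [0,0]; c=corners(*p[:4],.038); return np.r_[match(proj("wrist",c,sh(T3,o)),P3),match(proj("wrist",c,sh(T4,o)),P4)]
for off in(0,1):
    r=least_squares(f,[.472,-.115,26,.044,0,0],args=(off,),x_scale=[.01,.01,5,.01,.01,.01]); print(r.x,np.abs(r.fun).max())
for T,P in((T3,P3),(T4,P4)): print(ray("wrist",P,.038,T).mean(0))
T=tool(); print("q delta to jar, tool", T[:3,:3].T@(np.array([.545,.1465,.15])-T[:3,3]))
E
```

```text
[ 0.4779 -0.1145 27.1937  0.0467  0.      0.    ] 3.9543951751643363
[ 0.4763 -0.1155 27.2031  0.0467 -0.0017 -0.0014] 2.920238612928017
[ 0.4771 -0.1133  0.038 ]
[ 0.4785 -0.1156  0.038 ]
q delta to jar, tool [ 0.219  -0.1595  0.1014]
```

Converted, 0.0313 m is 0.0391, 0.03 m is 0.0375.

```bash
python3 nudge.py '[[[0.0391,-0.0285,0,0,1],[0.0391,-0.0285,0,0,1],[0.0391,-0.0285,0,0,1],[0.0391,-0.0285,0,0,1],[0.0391,-0.0285,0,0,1],[0.0391,-0.0285,0,0,1],[0.0391,-0.0285,0,0,1],[0,0,0.0375,0,1],[0,0,0.0375,0,1],[0,0,0.0375,0,1],[0,0,0,0,1]]]'
python3 - <<'E'
from fit import *
T=tool(); i=eyes.read_camera("wrist"); cv2.imwrite("pics/w5.png",i)
print(T[:3,:3].T@(np.array([.545,.1465,.079])-T[:3,3]))
m=cv2.minEnclosingCircle(big(red(i))); print(m,ray("wrist",m[0],.109,T))
E
```

```text
t: 6.7
eef_pos: [0.5433, 0.1445, 0.1576]
tool_rot: [-0.0, 0.942, 0.335, -0.004]
contact_force: [-0.3, -1.2, 0.2]
gripper_width: 0.998
grasp_force: 0.0
[ 0.0031 -0.0002  0.0786]
((320.95745849609375, 212.62347412109375), 47.594932556152344) [[0.5473 0.1501 0.109 ]]
```

View pics/w5.png

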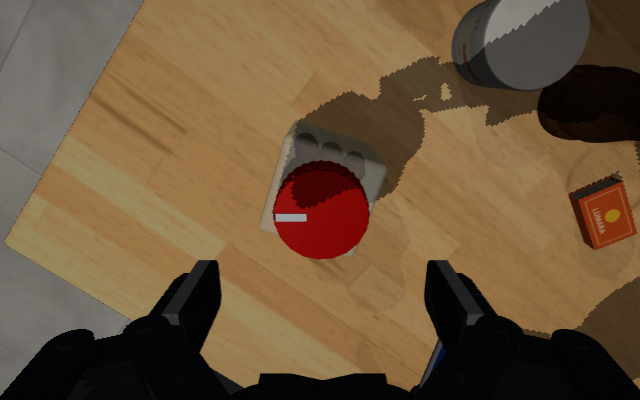

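The cap is centred between the fingers (column 321), about 3–6 mm ahead in tool x. I'll descend with a 4.5 mm correction and grip.

Converted, 0.025 m is 0.0313, 0.0045 m is 0.0056.

```bash
python3 nudge.py '[[[0.0056,0,0.025,0,1],[0,0,0.0313,0,1],[0,0,0.0275,0,1],[0,0,0.0145,0,1],[0,0,0,0,1]]]'; python3 nudge.py '[[[0,0,0,0,0],[0,0,0,0,0],[0,0,0,0,0],[0,0,0,0,0],[0,0,0,0,0],[0,0,0,0,0]]]' 80
```

```text
t: 7.25
eef_pos: [0.5495, 0.1481, 0.0827]
tool_rot: [-0.0, 0.943, 0.334, -0.0]
contact_force: [-0.6, -0.5, 0.6]
gripper_width: 1.001
grasp_force: 0.0
t: 7.85
eef_pos: [0.5503, 0.1493, 0.0847]
tool_rot: [-0.0, 0.943, 0.334, 0.001]
contact_force: [-2.2, 0.4, 6.7]
gripper_width: 0.629
grasp_force: 82.8
```

Converted, -0.025 m is -0.0313, -0.02 m is -0.025.

```bash
python3 nudge.py '[[[0,0,-0.0125,0,0],[0,0,-0.025,0,0],[0,0,-0.0313,0,0],[0,0,-0.0313,0,0],[0,0,0,0,0],[0,0,0,0,0]]]'
python3 - <<'E'
from fit import *
T=tool(); i=eyes.read_camera("wrist"); cv2.imwrite("pics/w6.png",i); np.save("T6.npy",T)
t=eyes.read_camera("scene"); cv2.imwrite("pics/s6.png",t)
cv2.imwrite("pics/v6.png",np.hstack([i[100:,150:550],t[120:420,180:480][:300]][:1]+[cv2.resize(t[170:300,230:360],(300,300))]) if 0 else np.hstack([i[100:400,150:550],cv2.resize(t[170:300,230:400],(392,300))]))
E
```

```text
t: 8.45
eef_pos: [0.5495, 0.1478, 0.1629]
tool_rot: [0.0, 0.943, 0.333, 0.0]
contact_force: [1.0, 0.2, -3.8]
gripper_width: 0.625
grasp_force: 85.0
```

View pics/v6.png

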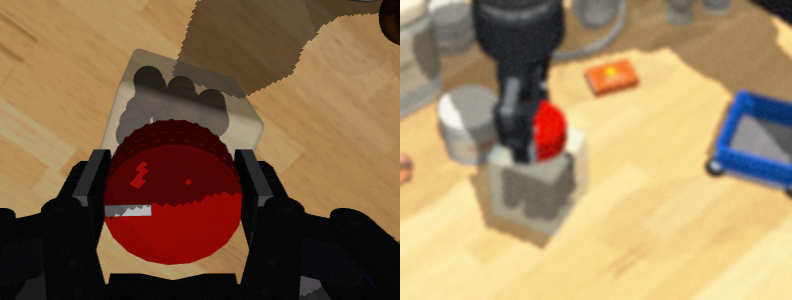

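The jar is lifted upright and held by its cap: cap disc about (174,205) in the left crop, jar hanging vertical in the scene crop. I'll measure its offset and yaw in the tool frame.

```bash
python3 - <<'E'
from fit import *
from scipy.optimize import least_squares
T=np.load("T6.npy"); i=cv2.imread("pics/w6.png"); zt=T[2,3]
a=np.linspace(0,2*np.pi,90); C=np.c_[.028*np.cos(a),.028*np.sin(a),0*a+zt+.0243]
px=np.array([105+150,242+150,264+100.])
def f(p):
    q=proj("wrist",C+np.r_[p,0],T); return np.array([q[:,0].min(),q[:,0].max(),q[:,1].max()])-px
r=least_squares(f,T[:2,3]); off=T[:3,:3].T@np.r_[r.x-T[:2,3],0]; print(r.x,r.fun,"tool off",off)
v=("wrist",i,T,grad(i)); A=np.arange
for dx in (-.006,-.004,-.002,0):
  c=T[:2,3]+T[:2,0]*dx
  s=[(score(v,np.vstack([sq(*c,w,.035,zt-.0847)])),score(v,sq(*c,w,.035,zt-.0047)),w) for w in A(8,32,1)]
  print(dx,max(s),max(s,key=lambda k:k[1]),max(s,key=lambda k:k[0]+k[1]))
print(np.degrees(np.arctan2(T[1,0],T[0,0])))
i1=i.copy()
for w,c in((18.5,(0,255,0)),(27,(255,0,255))):
  for z in(-.0847,-.0047):
    P=proj("wrist",sq(*(T[:2,3]+T[:2,0]*-.003),w,.035,zt+z),T)
    for p in P: cv2.circle(i1,tuple(int(k) for k in p),0,c,-1)
cv2.imwrite("pics/o6.png",cv2.resize(i1[120:340,220:440],None,fx=2.6,fy=2.6,interpolation=cv2.INTER_NEAREST))
E
```

```text
[0.5457 0.1453] [-3.1406  3.1478  0.5209] tool off [-0.0045 -0.0005 -0.    ]
-0.006 (np.float32(66.078026), np.float32(63.622307), np.int64(23)) (np.float32(53.803844), np.float32(67.93667), np.int64(31)) (np.float32(66.078026), np.float32(63.622307), np.int64(23))
-0.004 (np.float32(72.947266), np.float32(52.181885), np.int64(26)) (np.float32(32.84472), np.float32(62.49234), np.int64(21)) (np.float32(72.50259), np.float32(53.282326), np.int64(27))
-0.002 (np.float32(64.76479), np.float32(48.58239), np.int64(28)) (np.float32(41.0118), np.float32(65.74601), np.int64(8)) (np.float32(62.936913), np.float32(51.24041), np.int64(30))
0 (np.float32(55.77845), np.float32(60.44624), np.int64(29)) (np.float32(37.474937), np.float32(79.59336), np.int64(10)) (np.float32(37.474937), np.float32(79.59336), np.int64(10))
38.92887596407717
```

View pics/o6.png

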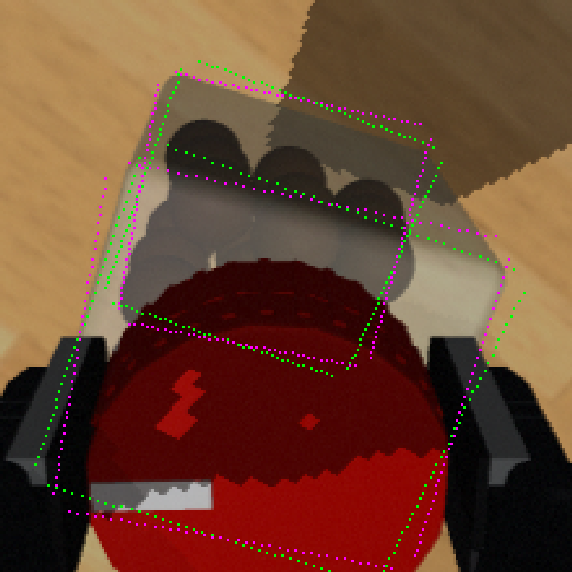

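Comparing the overlays, the actual jar yaw lies between the two drawn, at about 21–22°, and the cap centre sits at tool x ≈ -4 mm. I'll turn +6° and carry it over the holder.

Converted, -0.0274 m is -0.0343, 0.0198 m is 0.0248, -0.055 rad is -0.035.

```bash
python3 nudge.py '[[[-0.0171,0.0124,0,0,0],[-0.0343,0.0248,0,0,0],[-0.0343,0.0248,0,0,0],[-0.0343,0.0248,0,0,0],[-0.0343,0.0248,0,0,0],[-0.0343,0.0248,0,0,0],[-0.0343,0.0248,0,0,0],[-0.0343,0.0248,0,0,0],[-0.0171,0.0124,0,0,0],[0,0,0,-0.035,0],[0,0,0,-0.0318,0],[0,0,0,0,0],[0,0,0,0,0]]]'
python3 - <<'E'
from fit import *
T=tool(); i=eyes.read_camera("wrist"); t=eyes.read_camera("top"); cv2.imwrite("pics/w7.png",i); cv2.imwrite("pics/t7.png",t)
np.save("T7.npy",T); print(np.degrees(np.arctan2(T[1,0],T[0,0])),T[:3,:3].T@(np.array([.4788,-.1132,.0907])-T[:3,3]),status.get_obs()["q"])
for w in (27,):
  for z,x,y in((.038,.476,-.1155),(.006,.476,-.1155)):
    for p in proj("wrist",sq(x,y,w,.0425 if z>.03 else .038,z),T): cv2.circle(i,tuple(int(k) for k in p),0,(0,255,0),-1)
cv2.imwrite("pics/v7.png",i[0:400,100:560])
E
```

```text
t: 9.85
eef_pos: [0.4777, -0.1133, 0.1621]
tool_rot: [-0.0, 0.924, 0.382, -0.001]
contact_force: [0.1, 0.3, -3.4]
gripper_width: 0.629
grasp_force: 85.1
44.859887486875095 [0.0009 0.0008 0.0714] [ 0.5915  0.316  -0.5723  2.0232  0.2233  0.8633 -0.8916]
```

View pics/v7.png

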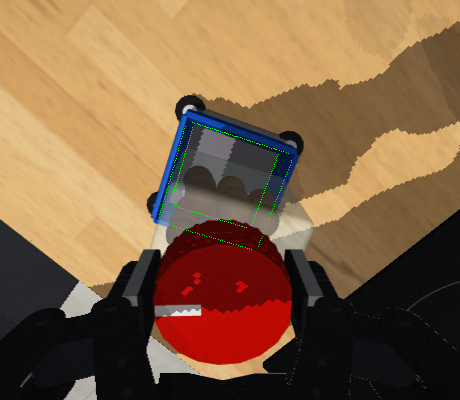

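The jar sits above the holder, with its sides parallel to the socket; the predicted inner rim (green) matches the blue rim near (193,122)–(293,153). I'll lower it in steps while watching the force.

Converted, 0.02 m is 0.025, 0.01 m is 0.0125.

```bash
python3 nudge.py '[[[0,0,0.025,0,0],[0,0,0.025,0,0],[0,0,0.0125,0,0],[0,0,0,0,0]]]'; python3 nudge.py '[[[0,0,0.01,0,0],[0,0,0.0075,0,0],[0,0,0,0,0]]]'
```

```text
t: 10.35
eef_pos: [0.478, -0.1125, 0.1117]
tool_rot: [-0.001, 0.924, 0.383, -0.001]
contact_force: [0.3, 0.1, -3.7]
gripper_width: 0.628
grasp_force: 85.1
t: 10.65
eef_pos: [0.4784, -0.1128, 0.0983]
tool_rot: [-0.0, 0.924, 0.382, -0.0]
contact_force: [1.0, 0.3, -4.2]
gripper_width: 0.629
grasp_force: 85.2
```

No contact yet, and the jar bottom is about 14 mm high inside the socket. Continuing down.

Converted, 0.004 m is 0.005, 0.003 m is 0.0038.

```bash
python3 nudge.py '[[[0,0,0.005,0,0],[0,0,0.0038,0,0],[0,0,0.0025,0,0],[0,0,0,0,0]]]'
```

```text
t: 11.05
eef_pos: [0.4789, -0.1124, 0.0907]
tool_rot: [0.0, 0.924, 0.383, -0.0]
contact_force: [-4.6, 0.9, 8.4]
gripper_width: 0.626
grasp_force: 86.4
```

The TCP height of 0.0907 m is exactly the seated value, and contact force appeared. Before unscrewing I'll regrip, centred on the cap axis (tool x −4 mm).

The rows are not in the units I measure in: shifts go in shares of 800 mm and turns go in shares of 90 degrees. I convert before sending: -0.004 m is -0.005.

```bash
python3 nudge.py '[[[0,0,0,0,0.85],[0,0,0,0,0.85],[0,0,0,0,0.85],[-0.005,0,0,0,0.85],[0,0,0,0,0.85],[0,0,0,0,0.85]]]'
python3 - <<'E'
from fit import *
from scipy.optimize import least_squares
T=tool(); i=eyes.read_camera("wrist"); cv2.imwrite("pics/w8.png",i)
c=big(red(i)).reshape(-1,2); print(c.min(0),c.max(0),T[:3,3],status.get_obs()["q"][6])
a=np.linspace(0,2*np.pi,90); C=np.c_[.028*np.cos(a),.028*np.sin(a),0*a+.115]
px=np.r_[c[:,0].min(),c[:,0].max(),c[:,1].max()]
f=lambda p:(lambda q:np.array([q[:,0].min(),q[:,0].max(),q[:,1].max()])-px)(proj("wrist",C+np.r_[p,0],T))
r=least_squares(f,T[:2,3]); print(r.x,r.fun,T[:3,:3].T@np.r_[r.x-T[:2,3],0])
E
```

```text
t: 11.65
eef_pos: [0.4756, -0.1159, 0.0897]
tool_rot: [0.0, 0.924, 0.382, -0.0]
contact_force: [0.1, 0.3, -0.3]
gripper_width: 0.852
grasp_force: 0.0
[247 233] [389 356] [ 0.4756 -0.1159  0.0897] -0.9720316488855529
[ 0.4745 -0.1136] [-1.9786  1.9818  0.3331] [ 0.0007 -0.0024 -0.    ]
```

Converted, -0.002 m is -0.0025.

```bash
python3 nudge.py '[[[0,-0.0025,0,0,0.85],[0,0,0,0,0],[0,0,0,0,0],[0,0,0,0,0],[0,0,0,0,0],[0,0,0,0,0]]]' 90; python3 nudge.py '[[[0,0,0,-0.0382,0],[0,0,0,-0.0637,0],[0,0,0,-0.0637,0],[0,0,0,-0.0637,0],[0,0,0,-0.0637,0],[0,0,0,-0.0637,0],[0,0,0,-0.0255,0],[0,0,0,0,0]]]'
python3 -c '
from h import *
o=status.get_obs();T=tool();print(o["torque"],o["q"],np.degrees(np.arctan2(T[1,0],T[0,0])))'
```

```text
t: 12.3
eef_pos: [0.4745, -0.1143, 0.0902]
tool_rot: [0.0, 0.924, 0.382, 0.0]
contact_force: [-1.6, -1.1, 5.7]
gripper_width: 0.626
grasp_force: 93.1
t: 13.1
eef_pos: [0.4748, -0.114, 0.0902]
tool_rot: [0.0, 0.769, 0.639, 0.0]
contact_force: [-0.8, 0.5, 6.0]
gripper_width: 0.627
grasp_force: 93.6
[0.2182 0.3266 0.0127] [ 0.6575  0.4518 -0.6668  2.0801  0.4119  0.7397 -0.4555] 79.4046313988405
```

Converted, -0.1 rad is -0.0637.

```bash
python3 nudge.py '[[[0,0,0,-0.0382,0],[0,0,0,-0.0637,0],[0,0,0,-0.0637,0],[0,0,0,-0.0637,0],[0,0,0,-0.0637,0],[0,0,0,-0.0637,0],[0,0,0,-0.0637,0],[0,0,0,-0.0191,0],[0,0,0,0,0]]]'
python3 - <<'E'
from h import *
o=status.get_obs();T=tool();print(o["torque"],o["q"],np.degrees(np.arctan2(T[1,0],T[0,0])))
i=eyes.read_camera("wrist"); cv2.imwrite("pics/w9.png",i); cv2.imwrite("pics/v9.png",i[60:400,120:540])
E
```

```text
t: 14.0
eef_pos: [0.4757, -0.1136, 0.0915]
tool_rot: [0.001, 0.508, 0.861, 0.0]
contact_force: [-3.4, 1.2, 17.3]
gripper_width: 0.629
grasp_force: 95.1
[0.2354 0.9532 0.0025] [ 0.7807  0.499  -0.8287  2.0716  0.5226  0.7861  0.1364] 118.94644190112012
```

View pics/v9.png

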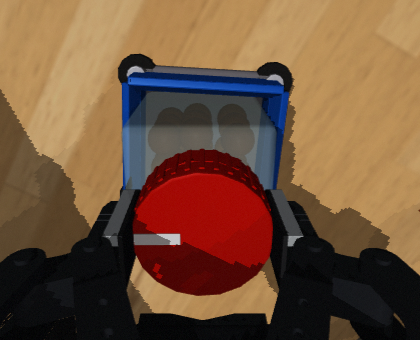

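The stripe, at left (155,239), is now square to the holder and jar: 74° turned, upward push of 17 N, no turning moment, so the threads have let go. Lifting.

```bash
python3 nudge.py '[[[0,0,-0.0038,0,0],[0,0,-0.0063,0,0],[0,0,-0.01,0,0],[0,0,-0.0125,0,0],[0,0,-0.0125,0,0],[0,0,-0.01,0,0],[0,0,0,0,0],[0,0,0,0,0],[0,0,0,0,0]]]'
python3 - <<'E'
from h import *
T=tool(); i=eyes.read_camera("wrist"); s=eyes.read_camera("scene"); cv2.imwrite("pics/w10.png",i);cv2.imwrite("pics/s10.png",s)
print(T[:3,3],np.degrees(np.arctan2(T[1,0],T[0,0])),status.get_obs()["contact_force"])
cv2.imwrite("pics/v10.png",np.hstack([i[20:400,120:520],cv2.resize(s[165:260,340:440],(400,380),interpolation=cv2.INTER_CUBIC)]))
X=np.array([.475,-.115,0]); zs=np.array([.006,.086,.099,.111,.135]); print(proj("scene",X+np.c_[0*zs,0*zs,zs])); print(proj("wrist",X+np.c_[0*zs,0*zs,zs],T))
E
```

```text
t: 14.95
eef_pos: [0.474, -0.1143, 0.1334]
tool_rot: [-0.0, 0.509, 0.861, -0.0]
contact_force: [0.2, 0.2, -0.4]
gripper_width: 0.624
grasp_force: 94.2
[ 0.474  -0.1143  0.1334] 118.86923083593699 [ 0.7736 -0.0366 -0.3688]
[[388.7758 234.2381]
 [391.7216 211.8865]
 [392.2277 208.0465]
 [392.7021 204.447 ]
 [393.6724 197.0847]]
[[321.3271 185.7907]
 [320.9937 225.7973]
 [320.9149 235.2604]
 [320.8326 245.1321]
 [320.6328 269.1034]]
```

View pics/v10.png

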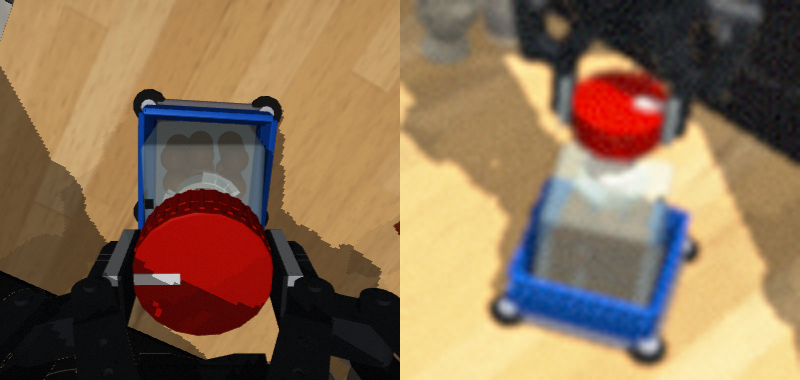

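The cap is free (residual force equals the cap's own weight) and level, about 43 mm above its closed height. That puts it roughly 2.3–3.5 cm above the mouth for any plausible neck height. The jar stays seated in the holder and nothing else was touched. Handing in.

```bash
python3 -c '
from station import bot, eyes, status, workorder
print(workorder.hand_in())'
```

```text
the job is handed in; nothing more can be done
None
```

I handed the job in at about 15 s: the jar is seated in the holder, and the unscrewed cap is held level about 2–3.5 cm above its mouth (mouth height inferred, not measured). I viewed 12 pictures, two over the limit of 10.

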